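Pin the hinge of a split mould casing

ROBOT

A 6-joint arm with a two-finger parallel gripper is mounted at the origin on the work surface. World frame = base frame: x ahead of the robot, y to its left, z up, the work surface at z = 0. Lengths are in m, angles in degrees, forces in N, time in s.
With the tool pointing down it reaches from about 0.4 to 0.825 m from the base axis. Payload 7 kg.
Tool frame: the origin (TCP) lies midway between the tips of the shut fingers; the grasp point (between the pads) lies 19 mm behind it; x points along the fingers, z is the direction in which the jaws open and shut, and the axes are right-handed (so a half turn about x gives the same grasp; the last joint's range is limited). The gripper opens to 88 mm and grips with 3 to 60 N. Pads are 19 mm wide; open, the fingers measure 130 mm over their backs; the gripper's body (78 mm by 193 mm) begins 47 mm behind the grasp point.
Start: joints at [89.559, 20.546, 0.682, 0, -70.136, -16.507], TCP at [0.197, 0.646, 0.227] pointing down, gripper open.
Joint ranges: [-176.03, 176.03], [-82.01, 121.73], [-58.28, 71.71], [-173.87, 95.51], [-174.79, -0.11], [-173.66, 173.66]. Speed limits (degrees/s): [136.94, 136.94, 172.46, 180, 180, 180].

INTERFACE

Orientations are given as [roll, pitch, yaw] about the fixed x, y, z axes, in that order (R = Rz(yaw) Ry(pitch) Rx(roll)).
In Python, from plant import ctrl gives the robot as it stands. The module is installed in compiled form; this text tells all that it offers.
- The arm moves only by the tool servo_tool, never from a script. Its argument "deltas" is a list of rows, each a list of 3 entries, a list of its own where there are three numbers: the turn, a rotation vector about the tool's x, y, z in degrees, then the shift along the tool's x, y, z in cm, then the finger opening in cm, from 0 to 8.76. A call has 1 to 5 rows; each row is the pose to reach, as a shift and turn from the pose measured when the call began, along the tool's axes at that moment; what a row does not reach only later rows make up. A row lasts 1/10 s, in which the tool goes at most 50 mm and 8.59 degrees, less where a joint would pass 70% of its speed; a pose out of reach is approached as far as the arm can. A call with a gripper value outside its range is refused whole. The fingers move at their own pace and stop on an object; the grip force is fixed at half the most. Time passes only in rows, so rows that repeat a pose let the fingers close. It gives the time, the measured TCP pose, the force and the opening at its end, in the units of the state.
- ctrl.get_obs(): the state, without advancing time (a new reading comes with each control period).
- ctrl.snapshot(name): name is "scene" or "top" or "wrist"; returns a dict with "image" (420x560x3 uint8, red, green, blue), "vertical_fov" (degrees; the focal length in pixels is half the picture's height over the tangent of half this angle, whatever the lens; pixels are square), "cx", "cy" (the principal point, pixels), "k1" (the pictures are not rectified: a ray, as slopes to the right and down, at radius r is drawn at 1 + k1 r^2 times it, then the intrinsics apply), "rvec" (rotation vector, rad) and "tvec" (3), from world to camera coordinates, as OpenCV has them. Camera axes: x right, y down, z forward; pixel columns grow to the right and rows downward; lengths in m; the calibration is good to about 2 mm. A picture is of the moment at which its call begins. There is no depth.
- ctrl.close_job(): hands the job in, once; it reports no verdict.
The state is a dict: "clock": time; "joint_pos": joint angles; "qvel": joint speeds; "tau": joint torques, N m; "tool_pos": TCP position; "orientation": TCP orientation; "force": force on the tool from outside, world axes, zero at the start; "moment": the same for the moment, N m; "opening": finger opening in m.
Only numpy, scipy, OpenCV 4.12 (cv2) and the standard library are available. Lean on these libraries where they do the work, as an engineer would, in place of code of your own. Each camera call takes 0.05 s, during which the arm holds its last target. There are 200 camera calls.

TASK

Close the mould casing round the cup model: slide the loose half along the board until its flanges meet the fixed half's and the two hinge knuckles stand in line, then take the hinge pin from the tool block and push it down through both knuckles until its head sits fully home on the upper one, and let go. The knuckles are only roughly in line, so feel for each bore with the pin and nudge the loose half along the seam as needed; never force the pin (keep it well under 25 N), and leave the cup model and everything else on the table as they are.

Things in the scene. Friction and masses are not known exactly. Their poses are not given: they have to be found in the camera images.
- casing: Fixed: white casting board (x -215..+100, y -130..+145, 18 mm thick) with the fixed half of a round split casing, an aluminium half-shell (inner radius 60, wall 9, rim 108 mm above the table, flanges to y = +-90). Origin: on the table under the closed casing's axis; z up, +x to the middle of the fixed half, seam in the plane x = 0, +y along the seam to the hinge.
- lower_bore (a point): Mouth of the fixed half's (lower) knuckle as it would be with its hinge leaf pushed right in: casing x 0, y 103.5, z 80 mm. The leaf is screwed fast in slots 2 to 11 mm farther out along the casing's +y (not x), so the real bore is out there and gives no way. Barrel 20 mm wide, 26 high, bore 9. From 12 mm down a spring ball on its +y side grips the pin: 4 to 12 N to push, and it won't drop.
- loose_half: Loose half of the casing, 0.5 to 0.7 kg, on the board: mirror image of the fixed half (inner radius 60, wall 9, height 90 mm). Origin: on the casing axis at the shell's foot; z up, +x to the fixed half, +y to the hinge. Closed: origin 18 mm above the casing's, axes parallel. Takes 2 to 6 N to slide; once closed it can still be shifted along the seam, also with the pin in its knuckle.
- wall_top (a point): Middle of the top edge of the loose half's back wall (loose half x -64.5, y 0, z 90 mm): flat upright wall 9 mm thick along its x, 24 mm wide along its y, that can be pinched from above or pushed.
- upper_bore (a point): Top mouth of the loose half's (upper) knuckle as it would be with its hinge leaf pushed right in: loose half x 0, y 104, z 90 mm, flush with the rim. This leaf too is screwed fast in slots, 2 to 10 mm farther out along the loose half's +y (not x), with the real bore. Barrel 20 mm wide, 26 high, bore 9 mm right through; halves closed, its foot is 2 mm above the lower knuckle.
- pin: Steel hinge pin, 90 g, upright in the middle hole of the tool block: round grip head 18 mm wide and 36 mm high, shank 8 mm wide and 66 mm long, its end square with the edge just broken (0.5 mm). Origin: on the axis at the underside of the head; z up through the head.
- pin_tip (a point): End of the pin's square end, 66 mm below the underside of its head.
- tool_block: Fixed drilled wooden block 230 x 55 mm, 75 mm high, three upright holes along its x (-85, 0, +85 mm). The pin hangs by its head in the middle hole; in the outer two stand a loop tool and a wooden tool, 182 mm high. Origin: centre of its underside on the table.
- cup_model: Plaster model of a cup, mouth down, loose, 76 mm wide at the foot, 70 mm high, on the board at the casing axis. Origin: centre of its underside. Stays where it is.
- mug: Black mug, 84 mm in diameter, 88 mm high, to be left alone. Origin: centre of its underside.
- bowl_a: White bowl, 110 mm in diameter, 50 mm high, to be left alone. Origin: centre of its underside.
- bowl_b: Grey-white bowl, 100 mm in diameter, 55 mm high, to be left alone. Origin: centre of its underside.
- bowl_c: White bowl, 116 mm in diameter, 50 mm high, to be left alone. Origin: centre of its underside.
- spray: Spray bottle, 72 mm in diameter, 182 mm high, to be left alone. Origin: centre of its underside.
- pencil: Yellow pencil, 166 mm long, 8 mm thick, lying flat, to be left alone. Origin: under its middle.
- loop_tool: Loop tool, 10 mm thick handle, 182 mm high, upright in the tool block, to be left alone. Origin: its foot, on the table.
- wood_tool: Wooden modelling tool, 9 mm thick, 182 mm high, upright in the tool block, to be left alone. Origin: its foot, on the table.
Things that resemble listed ones, but are neither listed nor needed, are in the scene too. What is shaped like the cup_model but pink is not meant.

How it is judged:
By the outcome, as a careful person would: the job done as asked, in the order asked, and still so for the second after the job is handed in, with the robot touching nothing.
It also fails if it takes over 72 s, if anything falls off the work surface, if the arm or the gripper's body presses on something with over 40 N, if the wrist force passes 120 N, or if a joint passes its speed limit or range.

## Working session

There is one attempt and no reset: what is moved stays moved. The work goes in short steps, Python scripts to look and compute and a tool call to move; the robot and the scene stay as the last step left them, time stands still between calls to the robot, and variables do not carry over. Pictures are saved under pics/ and viewed, on a budget of 10 in all, crops included, one or two more only if the job needs it, and the job is handed in when it is done.

Besides the shell and the picture viewer there is one more tool, called after ">>>" as a command line: name --argument value ..., lists and objects as JSON in quotes. servo_tool: Moves the arm, as the interface text tells. Its arguments: {"type":"object","properties":{"deltas":{"type":"array","items":{"type":"array"}}},"required":["deltas"]}

```bash
mkdir -p pics; cat > h.py <<'E'
import numpy as np, cv2, pickle
from scipy.spatial.transform import Rotation as R
from plant import ctrl
def snap(n,f):
    s=ctrl.snapshot(n); pickle.dump(s,open(f'pics/{f}.pkl','wb')); cv2.imwrite(f'pics/{f}.png',s['image'][:,:,::-1]); return s
def load(f): return pickle.load(open(f'pics/{f}.pkl','rb'))
def cam(s):
    h,w=s['image'].shape[:2]; f=h/2/np.tan(np.radians(s['vertical_fov'])/2)
    K=np.array([[f,0,s['cx']],[0,f,s['cy']],[0,0,1.]]); D=np.array([s['k1'],0,0,0,0.])
    return K,D,np.array(s['rvec'],float),np.array(s['tvec'],float)
def pix(s,P):
    K,D,r,t=cam(s); return cv2.projectPoints(np.array(P,float).reshape(-1,1,3),r,t,K,D)[0].reshape(-1,2)
def atz(s,uv,z):
    K,D,r,t=cam(s); q=cv2.undistortPoints(np.array(uv,float).reshape(-1,1,2),K,D).reshape(-1,2)
    Rm=cv2.Rodrigues(r)[0]; c=-Rm.T@t; d=np.c_[q,np.ones(len(q))]@Rm
    return c+d*((z-c[2])/d[:,2])[:,None]
def toTool(dw):
    o=ctrl.get_obs(); return R.from_euler('xyz',o['orientation'],degrees=True).inv().apply(dw)*100
E
python3 - <<'E'
from h import *
a=snap('scene','s0');b=snap('top','t0')
im=np.hstack([a['image'],b['image']])[:,:,::-1]
cv2.imwrite('pics/top0.png',cv2.resize(b['image'][:,:,::-1],(800,600),interpolation=cv2.INTER_CUBIC))
print(ctrl.get_obs())
for s in(a,b): print(s['vertical_fov'],s['cx'],s['cy'],s['k1'],-cv2.Rodrigues(np.array(s['rvec'],float))[0].T@s['tvec'])
E
```

```text
{'clock': 0.1, 'joint_pos': array([ 8.95588072e+01,  2.05874561e+01,  6.39527107e-01, -1.91208104e-02,
       -7.01359955e+01, -1.65073140e+01]), 'qvel': array([ 0.07302463, -0.04940117,  0.08695169, -0.05842546, -0.00335453,
       -0.04438937]), 'tau': array([-1.34024787e-03, -5.84164953e+01,  2.93750435e+01,  7.01558903e+00,
        1.01313862e-02, -4.87436625e-05]), 'tool_pos': array([0.19665579, 0.64525934, 0.22571444]), 'orientation': array([   4.41935229,   89.91417144, -102.53566468]), 'force': array([ 0.12035426, -0.46237395, -0.06672619]), 'moment': array([ 0.0030562 ,  0.0222771 , -0.01533944]), 'opening': 0.08751504968983373}
56.364799734527395 281.01141250854266 210.3933715573759 -0.04159501434973485 [0.96618871 0.57205779 0.88775144]
46.258139564932605 272.29716070672316 197.17992944702465 -0.007764295143084952 [ 0.18555551 -0.07499197  1.40541883]
```

View pics/top0.png

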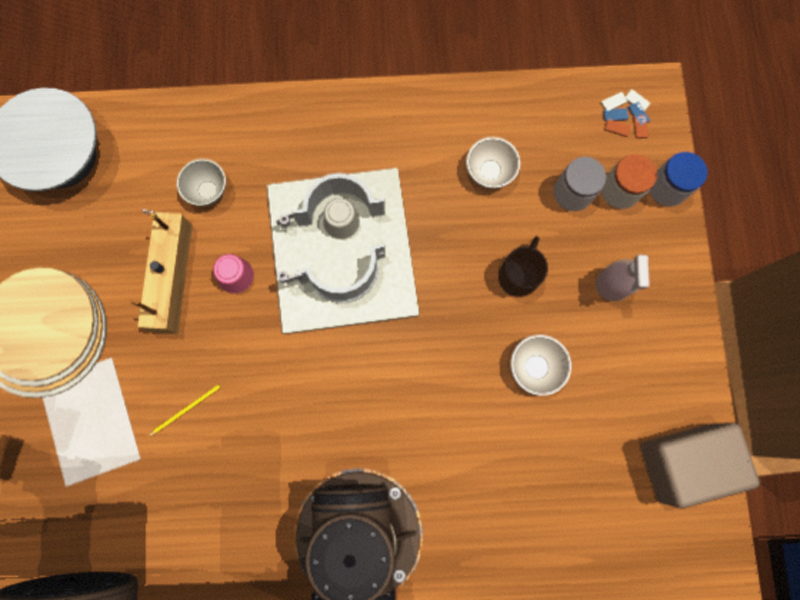

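View pics/s0.png

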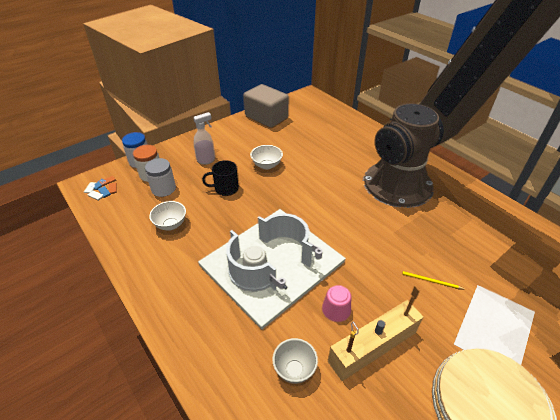

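The top view shows the board at about (268..417, 169..332). The fixed half with the cup is near (340,200), the loose half near (340,280), and the pin at (157,268). The knuckles are on the left, at (284,222) and (283,279). Next I'll enlarge the crops.

```bash
python3 - <<'E'
from h import *
a=load('s0');b=load('t0')
A=a['image'][200:320,195:350];B=b['image'][110:240,90:300]
f=lambda x,w:cv2.resize(x[:,:,::-1],(w,int(w*x.shape[0]/x.shape[1])),interpolation=cv2.INTER_CUBIC)
x=f(B,800);print(x.shape)
cv2.imwrite('pics/cB.png',x)
q=np.array([(268,184),(398,169),(417,314),(283,332)])*.7
P=atz(b,q,.018);print(P.round(4))
# board frame fit: corners casing: top-left=(+100,+145) top-right=(100,-130)...
C=np.array([(.1,.145),(.1,-.13),(-.215,-.13),(-.215,.145)])
p=P[:,:2];c0=C.mean(0);p0=p.mean(0)
H=(C-c0).T@(p-p0);th=np.arctan2(H[0,1]-H[1,0],H[0,0]+H[1,1])
Rm=np.array([[np.cos(th),-np.sin(th)],[np.sin(th),np.cos(th)]]);o=p0-Rm@c0
print('th',np.degrees(th),'o',o,'res',(p-(C@Rm.T+o)).round(4).tolist())
print('pin',atz(b,np.array([(157,267)])*.7,.111))
E
```

```text
(495, 800, 3)
[[ 0.7058  0.1536  0.018 ]
 [ 0.7247 -0.1188  0.018 ]
 [ 0.4157 -0.1401  0.018 ]
 [ 0.3932  0.1285  0.018 ]]
th 4.3171134762877506 o [0.61774007 0.00264472] res [[-0.0008, -0.0011], [-0.0026, 0.0007], [0.0025, 0.003], [0.0008, -0.0026]]
pin [[0.51586243 0.35127945 0.111     ]]
```

View pics/cB.png

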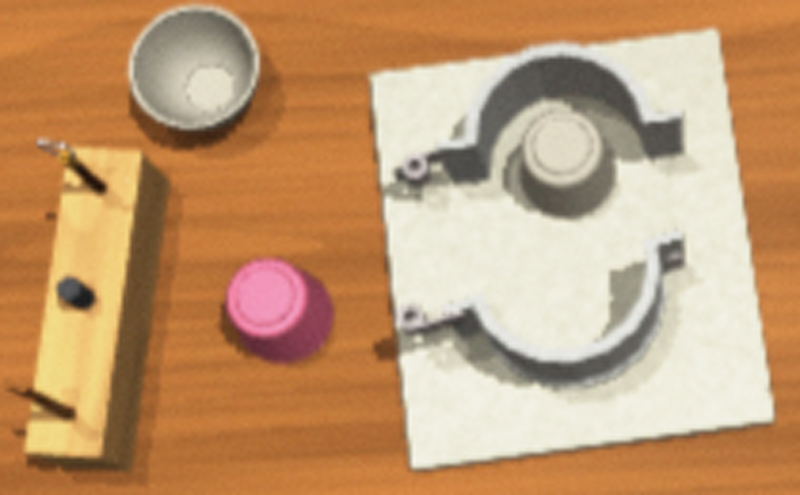

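```bash
cat >> h.py <<'E'
def plan(pos,ang):
    """total turn (deg) and shift (cm) in tool axes to reach TCP pos pointing down, jaw z axis along world angle ang (mod 180)"""
    o=ctrl.get_obs(); R0=R.from_euler('xyz',o['orientation'],degrees=True); best=None
    for k in(0,180):
        a=np.radians(ang+k); z=np.array([np.cos(a),np.sin(a),0]); x=np.array([0,0,-1.])
        T=R.from_matrix(np.c_[x,np.cross(z,x),z]); rv=np.degrees((R0.inv()*T).as_rotvec())
        if best is None or np.linalg.norm(rv)<np.linalg.norm(best): best=rv
    s=R0.inv().apply(np.array(pos)-o['tool_pos'])*100
    n=int(np.ceil(max(np.linalg.norm(s)/5,np.linalg.norm(best)/8.59)))
    zz=R0.apply([0,0,1]); print('turn',best.round(2),'shift',s.round(2),'rows',n,'jaw now',np.degrees(np.arctan2(zz[1],zz[0])).round(2),'j6',o['joint_pos'][5].round(1))
E
python3 - <<'E'
from h import *
b=load('t0')
g=lambda X,Y,z:atz(b,[(90+X/3.81,110+Y/3.81)],z)[0]
th=np.radians(4.3);Rm=np.array([[np.cos(th),-np.sin(th)],[np.sin(th),np.cos(th)]]);o=np.array([.6177,.0026])
for n,X,Y,z in[('knL',411,315,.108),('flR',683,238,.108),('backwall',563,356,.108),('knF',414,166,.08),('cup',563,140,.088),('flRfix',683,120,.108)]:
    p=g(X,Y,z);print(n,p.round(4),'casing',((p[:2]-o)@Rm).round(4))
plan([.45,.02,.25],13)
E
```

```text
knL [0.4881 0.1137 0.108 ] casing [-0.1209  0.1206]
flR [ 0.5346 -0.082   0.108 ] casing [-0.0892 -0.0782]
backwall [0.4528 0.007  0.108 ] casing [-0.1641  0.0167]
knF [0.6074 0.1134 0.08  ] casing [-0.002   0.1113]
cup [0.619  0.0023 0.088 ] casing [ 0.0013 -0.0004]
flRfix [ 0.6231 -0.0865  0.108 ] casing [-0.0013 -0.0892]
turn [ 6.004e+01  7.000e-02 -5.000e-02] shift [-2.35 42.47 52.42] rows 14 jaw now -106.96 j6 -16.5
```

```bash
python3 -c "
from h import *
plan([.47,.03,.28],13.4)"
```

```text
turn [ 5.964e+01  7.000e-02 -5.000e-02] shift [-5.35 44.09 50.89] rows 14 jaw now -106.96 j6 -16.5
```

>>> servo_tool --deltas '[[[6, 0, 0], [-1, 3, 3.5], 8], [[12, 0, 0], [-2, 6, 7], 6], [[18, 0, 0], [-3, 9, 10.5], 5], [[24, 0, 0], [-4, 12, 14], 4], [[30, 0, 0], [-5, 15, 17.5], 4]]'

```text
clock: 0.6
tool_pos: [0.2894, 0.4322, 0.276]
orientation: [32.4, 89.9, -104.7]
force: [1.1, -0.1, 0.1]
opening: 0.0533
```

```bash
python3 -c "
from h import *
plan([.47,.03,.28],13.4)"
```

```text
turn [29.41  0.08 -0.09] shift [-0.33 41.77 14.09] rows 9 jaw now -137.19 j6 -35.0
```

>>> servo_tool --deltas '[[[7, 0, 0], [0, 4.7, 1.5], 4], [[14, 0, 0], [0, 9.4, 3], 4], [[21, 0, 0], [0, 14, 4.6], 4], [[25, 0, 0], [0, 18.5, 6.2], 4], [[29.4, 0, 0], [0, 23.3, 7.8], 4]]'

```text
clock: 1.1
tool_pos: [0.3904, 0.2069, 0.2765]
orientation: [65.2, 89.9, -101.5]
force: [1.4, 0.5, -0.3]
opening: 0.0402
```

```bash
python3 -c "
from h import *
plan([.47,.03,.28],13.4)"
```

```text
turn [-0.12  0.04 -0.08] shift [-0.32 19.05 -3.68] rows 4 jaw now -166.72 j6 -40.4
```

>>> servo_tool --deltas '[[[0, 0, 0], [0, 4.7, -0.9], 4], [[0, 0, 0], [0, 9.4, -1.8], 4], [[0, 0, 0], [0, 14, -2.7], 4], [[0, 0, 0], [0, 19, -3.7], 4], [[0, 0, 0], [-0.3, 19, -3.7], 4]]'

```text
clock: 1.6
tool_pos: [0.4707, 0.0257, 0.2789]
orientation: [40.9, 89.8, -126.2]
force: [-0.7, -0.3, -0.3]
opening: 0.0401
```

```bash
python3 - <<'E'
from h import *
s=snap('wrist','w1'); cv2.imwrite('pics/w1b.png',cv2.resize(s['image'][:,:,::-1],(800,600),interpolation=cv2.INTER_CUBIC))
plan([.47,.03,.28],13.4)
E
```

```text
turn [-0.44  0.09 -0.11] shift [-0.04 -0.25 -0.  ] rows 1 jaw now -167.04 j6 -14.5
```

View pics/w1b.png

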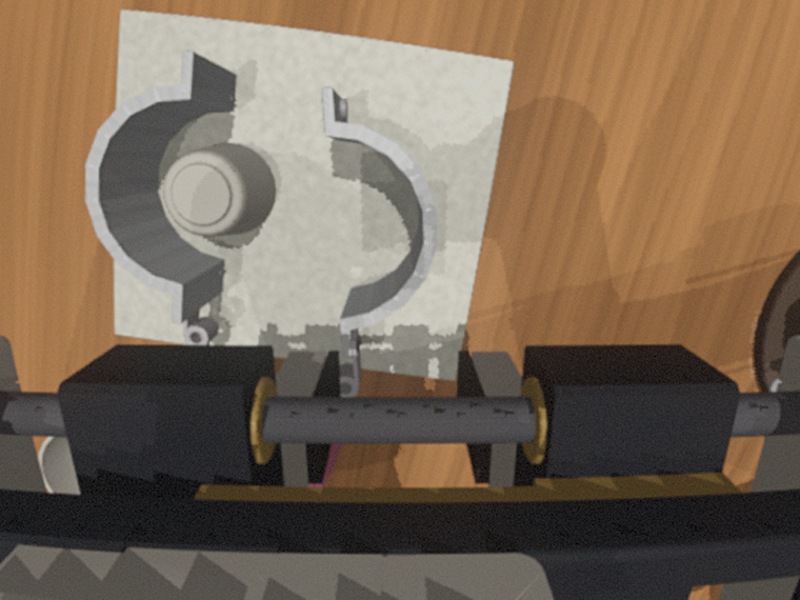

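```bash
python3 - <<'E'
from h import *
s=load('w1')
th=np.radians(4.3);Rm=np.array([[np.cos(th),-np.sin(th)],[np.sin(th),np.cos(th)]]);o=np.array([.6177,.0026])
for n,X,Y,z in[('fixA',194,52,.108),('fixB',184,322,.108),('knF',198,337,.08),('looseA',323,89,.108),('looseAo',334,89,.108),('looseB',342,322,.108),('looseBo',361,318,.108),('knL',347,385,.108),('wallin',415,216,.108),('wallout',436,218,.108),
 ('c1',121,10,.018),('c2',513,61,.018),('c3',457,381,.018),('c4',115,333,.018),('cup',201,194,.088)]:
    p=atz(s,[(X*.7,Y*.7)],z)[0];print(n,p.round(4)[:2],((p[:2]-o)@Rm).round(4))
E
```

```text
fixA [ 0.6263 -0.0824] [ 0.0022 -0.0854]
fixB [0.61  0.095] [-0.0008  0.0927]
knF [0.6082 0.1164] [-0.0009  0.1142]
looseA [ 0.5426 -0.0769] [-0.0808 -0.0737]
looseAo [ 0.5359 -0.0784] [-0.0876 -0.0746]
looseB [0.501  0.0699] [-0.1113  0.0759]
looseBo [0.4887 0.0641] [-0.124  0.071]
knL [0.4883 0.116 ] [-0.1205  0.1228]
wallin [ 0.4685 -0.0124] [-0.1499 -0.0038]
wallout [ 0.4548 -0.0143] [-0.1637 -0.0046]
c1 [ 0.7284 -0.1138] [ 0.1017 -0.1244]
c2 [ 0.416  -0.1404] [-0.2119 -0.1275]
c3 [0.391  0.1335] [-0.2162  0.1475]
c4 [0.7059 0.1583] [0.0997 0.1487]
cup [0.6164 0.007 ] [-0.001   0.0045]
```

```bash
python3 -c "
from h import *
plan([.458,-.008,.088],15.7)"
```

```text
turn [-2.74  0.1  -0.1 ] shift [19.17  3.15  1.99] rows 4 jaw now -167.04 j6 -14.5
```

>>> servo_tool --deltas '[[[-2.7, 0, 0], [3, 3.1, 2], 4], [[-2.7, 0, 0], [8, 3.1, 2], 4], [[-2.7, 0, 0], [13, 3.1, 2], 4], [[-2.7, 0, 0], [17, 3.1, 2], 4], [[-2.7, 0, 0], [19.1, 3.1, 2], 4]]'

```text
clock: 2.15
tool_pos: [0.4553, -0.0074, 0.0856]
orientation: [15.4, 89.6, -148.9]
force: [-0.1, -0.9, -0.7]
opening: 0.04
```

>>> servo_tool --deltas '[[[0, 0, 0], [0, 0, 0], 2.5], [[0, 0, 0], [0, 0, 0], 1.5], [[0, 0, 0], [0, 0, 0], 0.5], [[0, 0, 0], [0, 0, 0], 0.5], [[0, 0, 0], [0, 0, 0], 0.5]]'

```text
clock: 2.65
tool_pos: [0.4564, -0.0068, 0.0869]
orientation: [24.7, 89.8, -139.6]
force: [-1.9, 0.9, 5.3]
opening: 0.0085
```

```bash
python3 - <<'E'
from h import *
s=snap('wrist','w2'); cv2.imwrite('pics/w2b.png',cv2.resize(s['image'][:,:,::-1],(800,600),interpolation=cv2.INTER_CUBIC))
o=ctrl.get_obs();print(o['force'],o['moment'],o['opening'])
plan([.458,-.008,.088],15.7)
E
```

```text
[-1.68757667  3.66120732  6.67040836] [ 1.08827514  0.58871625 -0.01728791] 0.008748053867445331
turn [ 0.    0.18 -0.08] shift [-0.11  0.16 -0.12] rows 1 jaw now -164.3 j6 -8.4
```

View pics/w2b.png

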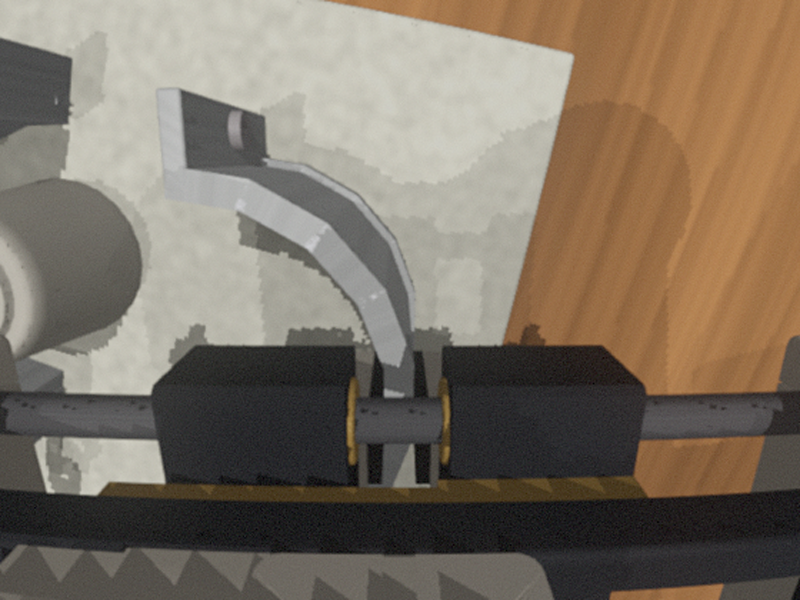

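Wall pinched square: opening 8.7 mm. The far flange end is at (158..182, 90). Next I'll work out the offset along the seam.

```bash
python3 - <<'E'
from h import *
s=load('w2');t=np.array([.4564,-.0068]);a=np.radians(15.7)
M=np.array([[np.cos(a),-np.sin(a)],[np.sin(a),np.cos(a)]])
for X,Y in[(158,90),(182,90),(164,172),(186,167)]:
    p=atz(s,[(X*.7,Y*.7)],.108)[0][:2];print(p,((p-t)@M).round(4))
th=np.radians(4.6);o=np.array([.6175,.0045]);x=np.array([np.cos(th),np.sin(th)])
# stage 1: 15 mm short of closed
T=o-(.0645+.015)*x; plan([*T,.088],4.6)
T=o-.0645*x; plan([*T,.088],4.6)
E
```

```text
[ 0.54350553 -0.07734392] [ 0.0648 -0.0915]
[ 0.53707358 -0.07890367] [ 0.0582 -0.0912]
[ 0.5380599  -0.05650327] [ 0.0652 -0.0699]
[ 0.53225514 -0.05938523] [ 0.0588 -0.0711]
turn [11.1   0.17 -0.09] shift [-0.13  1.74 -8.01] rows 2 jaw now -164.3 j6 -8.4
turn [11.1   0.17 -0.09] shift [-0.14  2.03 -9.49] rows 2 jaw now -164.3 j6 -8.4
```

>>> servo_tool --deltas '[[[1, 0, 0], [0, 0.2, -1], 0.5], [[3.5, 0, 0], [-0.1, 0.5, -2.8], 0.5], [[6, 0, 0], [-0.1, 0.9, -4.6], 0.5], [[9, 0, 0], [-0.1, 1.4, -6.4], 0.5], [[11.1, 0, 0], [-0.1, 1.7, -8], 0.5]]'

```text
clock: 3.2
tool_pos: [0.5373, -0.002, 0.0873]
orientation: [21.1, 89.7, -154.4]
force: [-6.1, -0.1, 4.4]
opening: 0.0091
```

```bash
python3 - <<'E'
from h import *
s=snap('wrist','w3'); cv2.imwrite('pics/w3b.png',cv2.resize(s['image'][:,:,::-1],(800,600),interpolation=cv2.INTER_CUBIC))
o=ctrl.get_obs();print(o['force'],o['moment'],o['opening'],o['tool_pos'])
th=np.radians(4.6);o=np.array([.6175,.0045]);x=np.array([np.cos(th),np.sin(th)])
T=o-.0645*x; plan([*T,.088],4.6)
E
```

```text
[ 5.49399426 -0.07153714 -4.47633868] [-0.0035204  -1.10904781 -0.03245841] 0.008582510921360533 [ 0.54028828 -0.00149359  0.08752136]
turn [-0.21  0.16 -0.13] shift [-0.05  0.02 -1.29] rows 1 jaw now -175.62 j6 -16.4
```

View pics/w3b.png

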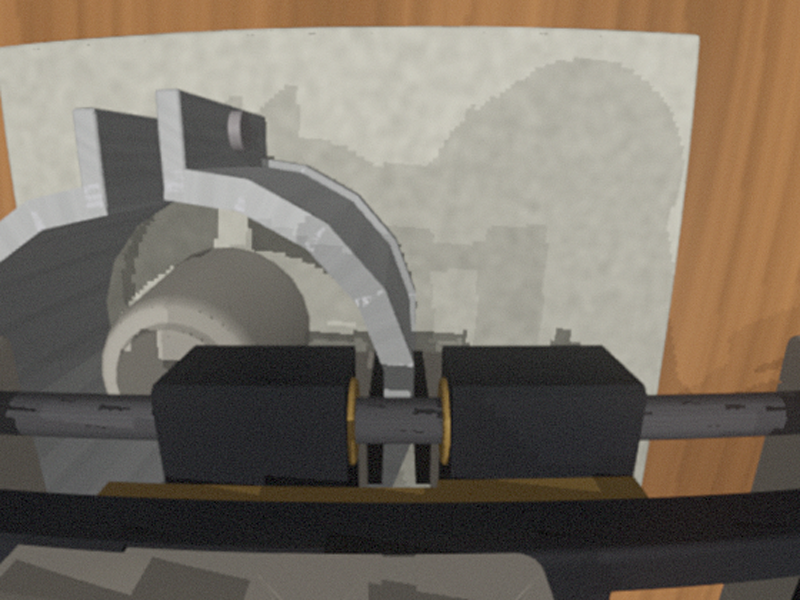

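```bash
python3 - <<'E'
from h import *
s=load('w3');t=np.array([.5403,-.0015]);a=np.radians(4.4)
M=np.array([[np.cos(a),-np.sin(a)],[np.sin(a),np.cos(a)]])
for X,Y in[(76,110),(98,109),(107,214),(158,90),(164,172)]:
    p=atz(s,[(X*.7,Y*.7)],.108)[0][:2];print(p,((p-t)@M).round(4))
E
```

```text
[ 0.63283463 -0.08200787] [ 0.0861 -0.0874]
[ 0.62636573 -0.0824704 ] [ 0.0796 -0.0873]
[ 0.62512555 -0.05389721] [ 0.0806 -0.0588]
[ 0.60921549 -0.08803443] [ 0.0621 -0.0916]
[ 0.60793169 -0.06648392] [ 0.0624 -0.07  ]
```

>>> servo_tool --deltas '[[[0, 0, 0], [0, -0.2, -0.5], 0.5], [[0, 0, 0], [0, -0.4, -1.0], 0.5], [[0, 0, 0], [0, -0.4, -1.4], 0.5], [[0, 0, 0], [0, -0.4, -1.6], 0.5], [[0, 0, 0], [0, -0.4, -1.6], 0.5]]'

```text
clock: 3.75
tool_pos: [0.5538, 0.0032, 0.0871]
orientation: [22.7, 89.6, -152.9]
force: [-7.2, -1.4, 2.0]
opening: 0.0088
```

>>> servo_tool --deltas '[[[0, 0, 0], [0, 0, -0.1], 0.5], [[0, 0, 0], [0, 0, -0.2], 0.5], [[0, 0, 0], [0, 0, -0.3], 0.5]]'

```text
clock: 4.05
tool_pos: [0.5538, 0.0032, 0.087]
orientation: [13.7, 89.3, -161.9]
force: [-15.8, 2.5, 12.6]
opening: 0.0089
```

```bash
python3 - <<'E'
from h import *
s=snap('wrist','w4');a=snap('scene','s4');b=snap('top','t4')
f=lambda x,w,h:cv2.resize(x[:,:,::-1],(w,h),interpolation=cv2.INTER_CUBIC)
c=np.zeros((600,800,3),np.uint8)
c[:300,:400]=f(s['image'][50:230,:240],400,300)
c[:300,400:]=f(a['image'][225:300,230:330],400,300)
c[300:,:400]=f(b['image'][110:185,180:280],400,300)
cv2.imwrite('pics/m4.png',c)
o=ctrl.get_obs();print(o['force'],o['moment'],o['tool_pos'])
E
```

```text
[-13.41350814   2.84857067   9.01864032] [1.01561849 4.53157092 0.13483748] [0.55377403 0.00320452 0.0870513 ]
```

View pics/m4.png

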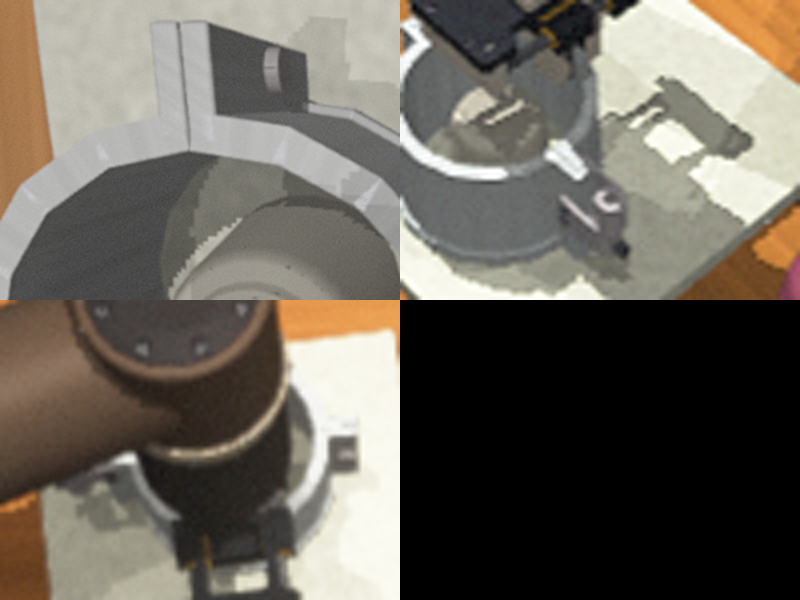

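>>> servo_tool --deltas '[[[-0.7, 0, 0], [0, 0, -0.2], 0.5], [[-1.2, 0, 0], [0, 0, -0.2], 0.5], [[-1.2, 0, 0], [0, 0, -0.2], 0.5]]'

```text
clock: 4.5
tool_pos: [0.5537, 0.0032, 0.087]
orientation: [8.6, 89.2, -165.8]
force: [-9.2, 0.7, 6.1]
opening: 0.0089
```

```bash
python3 - <<'E'
from h import *
s=snap('wrist','w5')
o=ctrl.get_obs();print(o['force'],o['moment'],o['tool_pos']);plan(o['tool_pos'],4.6)
f=lambda x,w,h:cv2.resize(x[:,:,::-1],(w,h),interpolation=cv2.INTER_CUBIC)
cv2.imwrite('pics/m5.png',np.hstack([f(load(k)['image'][50:150,70:170],400,400) for k in('w4','w5')]))
E
```

```text
[-9.99784157  1.58346368  6.30359924] [ 0.67087123  3.17955423 -0.31737641] [0.55371091 0.00319539 0.08705078]
turn [ 0.97  0.8  -0.13] shift [0. 0. 0.] rows 1 jaw now -174.43 j6 -14.9
```

View pics/m5.png

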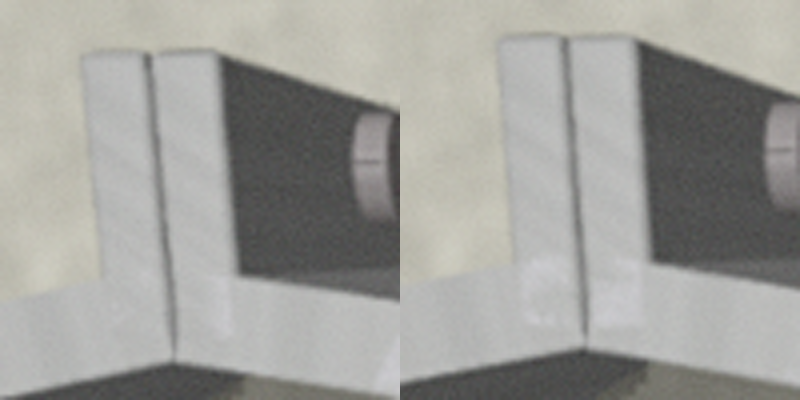

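Closed: flange ends flush and the seam line is even. Now I'll relieve the force, open slightly and rise over the hinge to look.

>>> servo_tool --deltas '[[[0, 0, 0], [0, 0, 0], 0.5], [[0, 0, 0], [0, 0, 0], 1.2], [[0, 0, 0], [0, 0, 0], 1.9], [[0, 0, 0], [0, 0, 0], 1.9], [[0, 0, 0], [-2, 0, 0], 1.9]]'

```text
clock: 5.05
tool_pos: [0.5527, 0.0031, 0.1052]
orientation: [8.4, 89.0, -166.0]
force: [0.2, 0.2, -0.3]
opening: 0.0185
```

```bash
python3 - <<'E'
from h import *
o=ctrl.get_obs();print(o['force'],o['moment'],o['tool_pos'],o['opening']);plan([.585,.2,.26],5)
E
```

```text
[ 0.1616566   0.16235311 -0.3171195 ] [ 0.09302437 -0.08601349 -0.03971304] [0.55274896 0.00306814 0.1051952 ] 0.018510867117736494
turn [ 0.56  1.01 -0.15] shift [-15.62 -19.25  -4.84] rows 6 jaw now -174.44 j6 -14.9
```

>>> servo_tool --deltas '[[[0, 0, 0], [-4, 0, 0], 3], [[0, 0.5, 0], [-8.5, -2, -2], 4], [[0, 1, 0], [-12.5, -5, -4], 4], [[0, 1, 0], [-15, -9.5, -5], 4], [[0, 1, 0], [-15, -14, -5.5], 4]]'

```text
clock: 5.55
tool_pos: [0.599, 0.1468, 0.2583]
orientation: [174.7, 89.6, 0.2]
force: [0.5, -0.3, 0.4]
opening: 0.04
```

>>> servo_tool --deltas '[[[0, 0, 0], [0, -4, 0], 4], [[0, 0, 0], [0, -8, 0], 4], [[0, 0, 0], [0, -10, 0], 4], [[0, 0, 0], [0, -10, 0], 4]]'

```text
clock: 5.95
tool_pos: [0.5893, 0.249, 0.2578]
orientation: [175.2, 89.6, 0.8]
force: [-0.5, -0.2, -0.6]
opening: 0.04
```

```bash
python3 - <<'E'
from h import *
s=snap('wrist','w6'); cv2.imwrite('pics/w6b.png',cv2.resize(s['image'][:,:,::-1],(800,600),interpolation=cv2.INTER_CUBIC))
o=ctrl.get_obs();print(o['tool_pos'],-cv2.Rodrigues(np.array(s['rvec'],float))[0].T@s['tvec']);print(pix(s,[[.608,.118,.108],[.618,.006,.088]])/.7)
E
```

```text
[0.58935969 0.24751795 0.25788697] [0.59623838 0.17700057 0.4175591 ]
[[ 391.56678326   53.606692  ]
 [ 393.61126399 -135.58037116]]
```

View pics/w6b.png

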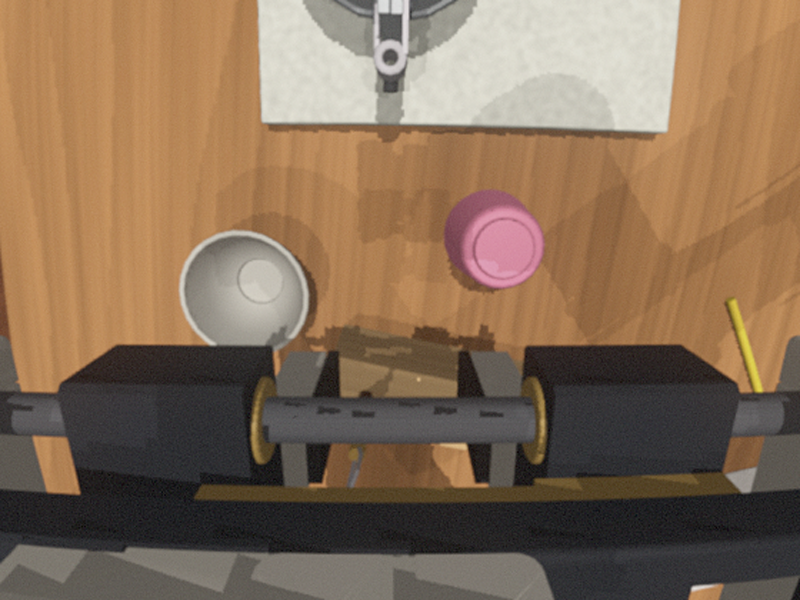

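The upper bore shows at (390,57). Next I'll locate that and the pin.

```bash
python3 - <<'E'
from h import *
s=load('w6');print('bore',atz(s,[(390*.7,57*.7)],.108))
p=np.array([.5159,.3513,.111]);a=load('s0');b=load('t0')
print(pix(a,[p,p-[0,0,.036]]),pix(b,[p])/.7,pix(b,[p-[0,0,.036]])/.7)
c=atz(a,[(380,322)],.111);print(c)
im=b['image'].astype(int)[175:200,100:120].sum(2)
ys,xs=np.where(im<200);print(xs.mean()+100,ys.mean()+175,len(xs))
d=a['image'].astype(int)[310:345,365:395].sum(2);ys,xs=np.where(d<150);print(xs.mean()+365,ys.mean()+310,xs.min()+365,xs.max()+365,ys.min()+310,ys.max()+310)
q=p.copy();q=np.r_[.5159,.3513,.2];plan(q,5)
E
```

```text
bore [[0.60872049 0.11994206 0.108     ]]
[[379.85937495 318.11426958]
 [377.04889737 326.28177255]] [[156.98952783 266.98130275]] [[162.99232439 271.25881318]]
[[0.5229086  0.35802355 0.111     ]]
111.08333333333333 187.95833333333334 24
378.27659574468083 329.3829787234043 375 383 324 333
turn [ 0.61 -0.4  -0.05] shift [  5.73 -11.05   6.34] rows 3 jaw now -174.39 j6 -34.9
```

```bash
python3 - <<'E'
from h import *
a=load('s0');b=load('t0')
print(atz(a,[(379.,328.5)],.093),atz(b,[(111.1,187.96)],.093))
plan([.52,.355,.23],5)
E
```

```text
[[0.52655136 0.3626264  0.093     ]] [[0.5172855  0.35385344 0.093     ]]
turn [ 0.61 -0.4  -0.05] shift [  2.74 -11.38   5.87] rows 3 jaw now -174.39 j6 -34.9
```

```bash
python3 - <<'E'
from h import *
plan([.435,.365,.25],82)
E
```

```text
turn [-76.39  -0.3   -0.31] shift [  0.68 -13.2   14.22] rows 9 jaw now -174.39 j6 -34.9
```

>>> servo_tool --deltas '[[[-8.3, 0, 0], [0, -2, 2], 4], [[-16.6, 0, 0], [0, -4, 4], 4], [[-25, 0, 0], [0, -6, 6], 4], [[-33, 0, 0], [0, -8, 8], 4], [[-41, 0, 0], [0, -10, 10], 4]]'

```text
clock: 6.5
tool_pos: [0.4798, 0.3366, 0.2573]
orientation: [132.9, 89.6, -0.3]
force: [-0.5, -0.1, -0.1]
opening: 0.04
```

```bash
python3 - <<'E'
from h import *
plan([.435,.365,.25],82)
E
```

```text
turn [-35.14  -0.18  -0.39] shift [ 0.7  -5.21  1.  ] rows 5 jaw now -133.14 j6 -7.7
```

>>> servo_tool --deltas '[[[-8, 0, 0], [0, -2, 0.5], 4], [[-16, 0, 0], [0, -4, 1], 4], [[-24, 0, 0], [0, -5, 1], 4], [[-32, 0, 0], [0.5, -5.2, 1], 4], [[-35, 0, 0], [0.5, -5.2, 1], 4]]'

```text
clock: 7.0
tool_pos: [0.435, 0.364, 0.2517]
orientation: [95.6, 89.6, -2.3]
force: [-0.9, -0.3, -0.4]
opening: 0.0399
```

```bash
python3 - <<'E'
from h import *
s=snap('wrist','w7'); cv2.imwrite('pics/w7b.png',cv2.resize(s['image'][:,:,::-1],(800,600),interpolation=cv2.INTER_CUBIC))
o=ctrl.get_obs();print(o['tool_pos'],-cv2.Rodrigues(np.array(s['rvec'],float))[0].T@s['tvec'])
E
```

```text
[0.43527436 0.36389216 0.25194314] [0.50616337 0.35380641 0.41193235]
```

View pics/w7b.png

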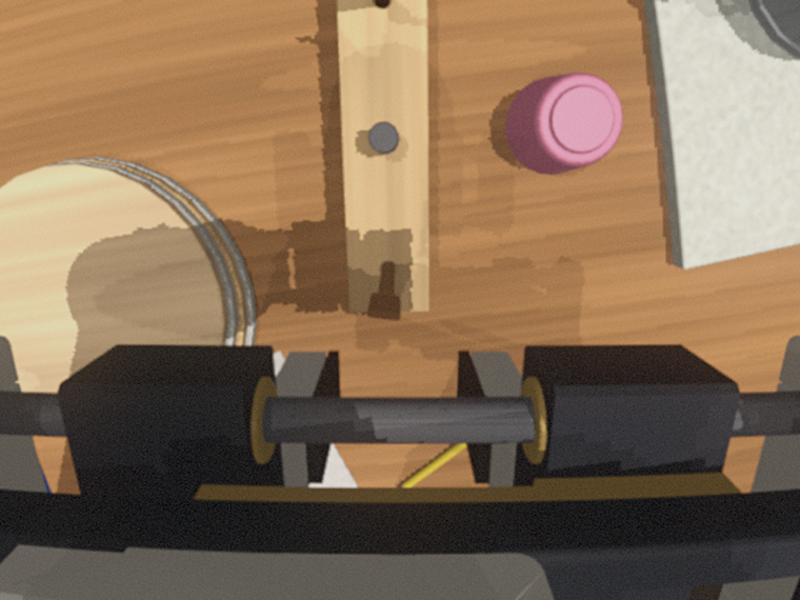

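Pin head top at (384,137), tool block axis square to the jaws, side tools clear.

```bash
python3 - <<'E'
from h import *
s=load('w7');p=atz(s,[(384*.7,137*.7)],.111)[0];print(p)
plan([p[0],p[1],.2],82); plan([p[0],p[1],.081],82)
E
```

```text
[0.5217892 0.3600172 0.111    ]
turn [ 0.16 -0.05 -0.42] shift [ 5.26  8.59 -0.79] rows 3 jaw now -97.84 j6 22.1
turn [ 0.16 -0.05 -0.42] shift [17.16  8.5  -0.78] rows 4 jaw now -97.84 j6 22.1
```

>>> servo_tool --deltas '[[[0, 0, -0.4], [0, 4.3, -0.4], 4], [[0, 0, -0.4], [3, 8.5, -0.8], 4], [[0, 0, -0.4], [7.5, 8.5, -0.8], 4], [[0, 0, -0.4], [11, 8.5, -0.8], 4], [[0, 0, -0.4], [11, 8.5, -0.8], 4]]'

```text
clock: 7.55
tool_pos: [0.5197, 0.3565, 0.1372]
orientation: [-38.5, 89.5, -136.6]
force: [-0.4, -1.4, -0.7]
opening: 0.0396
```

>>> servo_tool --deltas '[[[0, 0, 0], [2.5, 0, 0], 4], [[0, 0, 0], [5, 0, 0], 4], [[0, 0, 0], [6, 0, 0], 4], [[0, 0, 0], [6, 0, 0], 4]]'

```text
clock: 7.95
tool_pos: [0.5196, 0.3559, 0.0776]
orientation: [-36.3, 89.5, -134.4]
force: [0.2, -0.3, 0.5]
opening: 0.0396
```

```bash
python3 - <<'E'
from h import *
o=ctrl.get_obs();print(o['tool_pos'],o['force'])
plan([.5218,.360,.081],82)
E
```

```text
[0.51959098 0.3558664  0.07764268] [ 0.15761051 -0.29569122  0.47831871]
turn [-0.09  0.43  0.31] shift [-0.34  0.16 -0.44] rows 1 jaw now -98.09 j6 29.9
```

>>> servo_tool --deltas '[[[0, 0.4, 0.3], [-0.3, 0.15, -0.4], 4], [[0, 0.4, 0.3], [-0.3, 0.15, -0.4], 3], [[0, 0.4, 0.3], [-0.3, 0.15, -0.4], 2.2], [[0, 0.4, 0.3], [-0.3, 0.15, -0.4], 1.5], [[0, 0.4, 0.3], [-0.3, 0.15, -0.4], 1.5]]'

```text
clock: 8.45
tool_pos: [0.5219, 0.36, 0.0811]
orientation: [140.7, 90.0, 42.7]
force: [-0.1, 1.2, 2.3]
opening: 0.0167
```

```bash
python3 - <<'E'
from h import *
o=ctrl.get_obs();print(o['tool_pos'],o['force'],o['moment'],o['opening'])
plan([.5218,.360,.2],82)
E
```

```text
[0.52185377 0.3599619  0.08110165] [-0.08199312  1.22315252  2.26585064] [ 0.20264912  0.13697415 -0.02423661] 0.01669777908076987
turn [-0.08 -0.02 -0.02] shift [-1.189e+01 -0.000e+00 -1.000e-02] rows 3 jaw now -98.08 j6 29.7
```

>>> servo_tool --deltas '[[[0, 0, 0], [-1, 0, 0], 1.5], [[0, 0, 0], [-3, 0, 0], 1.5], [[0, 0, 0], [-6, 0, 0], 1.5], [[0, 0, 0], [-9, 0, 0], 1.5], [[0, 0, 0], [-12, 0, 0], 1.5]]'

```text
clock: 8.95
tool_pos: [0.5216, 0.3596, 0.2028]
orientation: [64.5, 90.0, -33.6]
force: [1.3, 0.4, -1.6]
opening: 0.0163
```

```bash
python3 - <<'E'
from h import *
o=ctrl.get_obs();print(o['tool_pos'],o['force'],o['moment'],o['opening'])
plan([.6087,.1199,.2],95)
E
```

```text
[0.52157244 0.35958725 0.20280024] [ 1.25048478  0.37117455 -1.64657329] [ 0.0542397  -0.10236235  0.02144085] 0.016251643815981275
turn [-1.308e+01  0.000e+00 -1.000e-02] shift [ 0.28 11.99 22.51] rows 6 jaw now -98.08 j6 29.7
```

>>> servo_tool --deltas '[[[-3, 0, 0], [0, 2, 3.7], 1.5], [[-6, 0, 0], [0, 4, 7.5], 1.5], [[-9, 0, 0], [0, 6, 11.2], 1.5], [[-12, 0, 0], [0, 8, 15], 1.5], [[-13, 0, 0], [0, 10, 18.8], 1.5]]'

```text
clock: 9.45
tool_pos: [0.5943, 0.1578, 0.2036]
orientation: [91.3, 90.0, 6.4]
force: [1.0, -0.2, -1.3]
opening: 0.0164
```

```bash
python3 - <<'E'
from h import *
plan([.6087,.1199,.2],95)
E
```

```text
turn [ 0.06 -0.   -0.02] shift [0.37 1.1  3.9 ] rows 1 jaw now -84.94 j6 62.0
```

>>> servo_tool --deltas '[[[0, 0, 0], [0.3, 0.5, 2], 1.5], [[0, 0, 0], [0.3, 1.1, 3.9], 1.5], [[0, 0, 0], [1.3, 1.1, 3.9], 1.5], [[0, 0, 0], [1.3, 1.1, 3.9], 1.5], [[0, 0, 0], [1.3, 1.1, 3.9], 1.5]]'

```text
clock: 9.95
tool_pos: [0.6083, 0.1202, 0.1905]
orientation: [-55.2, 90.0, -140.1]
force: [0.0, 0.7, -0.4]
opening: 0.0164
```

```bash
python3 - <<'E'
from h import *
plan([.6087,.1199,.184],95)
s=snap('wrist','w8');a=snap('scene','s8')
f=lambda x,w,h:cv2.resize(x[:,:,::-1],(w,h),interpolation=cv2.INTER_CUBIC)
print(pix(s,[.6087,.1199,.108]),pix(a,[[.6087,.1199,.108],[.6087,.1199,.112]]))
cv2.imwrite('pics/m8.png',np.hstack([f(s['image'],450,338),f(a['image'][230:290,270:332],349,338)]))
E
```

```text
turn [0.08 0.02 0.02] shift [0.65 0.04 0.04] rows 1 jaw now -84.92 j6 65.9
[[278.57512412 215.25451741]] [[282.6318126  273.42357023]
 [282.63475959 272.43783899]]
```

View pics/m8.png

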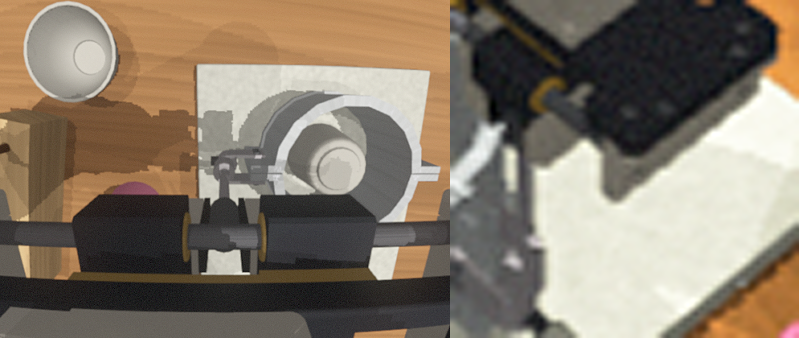

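>>> servo_tool --deltas '[[[0, 0, 0], [0.4, 0, 0], 1.5], [[0, 0, 0], [0.8, 0, 0], 1.5], [[0, 0, 0], [1.0, 0, 0], 1.5], [[0, 0, 0], [1.15, 0, 0], 1.5], [[0, 0, 0], [1.25, 0, 0], 1.5]]'

```text
clock: 10.55
tool_pos: [0.6085, 0.1207, 0.1782]
orientation: [58.0, 90.0, -26.9]
force: [-0.5, -0.3, -0.9]
opening: 0.0165
```

>>> servo_tool --deltas '[[[0, 0, 0], [0.15, 0, 0], 1.5], [[0, 0, 0], [0.3, 0, 0], 1.5], [[0, 0, 0], [0.4, 0, 0], 1.5], [[0, 0, 0], [0.4, 0, 0], 1.5]]'

```text
clock: 10.95
tool_pos: [0.6084, 0.1206, 0.1741]
orientation: [-0.6, 90.0, -85.5]
force: [-0.6, 0.3, -1.3]
opening: 0.0166
```

Nothing resists, so the tip is apparently in the bore. I'll check with a small sideways push.

>>> servo_tool --deltas '[[[0, 0, 0], [0.2, 0.15, 0], 1.5], [[0, 0, 0], [0.2, 0.25, 0], 1.5], [[0, 0, 0], [0.2, 0.25, 0], 1.5]]'

```text
clock: 11.25
tool_pos: [0.6106, 0.1207, 0.1718]
orientation: [-69.4, 89.9, -154.3]
force: [-1.9, 0.0, -2.3]
opening: 0.0162
```

>>> servo_tool --deltas '[[[0, 0, 0], [0, -0.25, 0], 1.5], [[0, 0, 0], [0, -0.4, 0], 1.5], [[0, 0, 0], [0, -0.4, 0], 1.5]]'

```text
clock: 11.55
tool_pos: [0.6068, 0.1205, 0.172]
orientation: [-39.0, 90.0, -123.9]
force: [0.7, 0.5, -1.2]
opening: 0.016
```

>>> servo_tool --deltas '[[[0, 0, 0], [0, 0.17, 0.1], 1.5], [[0, 0, 0], [0, 0.17, 0.3], 1.5], [[0, 0, 0], [0, 0.17, 0.3], 1.5]]'

```text
clock: 11.85
tool_pos: [0.6091, 0.1181, 0.1722]
orientation: [135.1, 89.9, 50.2]
force: [0.6, 4.0, -0.3]
opening: 0.0164
```

```bash
python3 - <<'E'
from h import *
o=ctrl.get_obs();print(o['force'],o['moment'],o['tool_pos'])
s=snap('wrist','w9')
cv2.imwrite('pics/m9.png',cv2.resize(s['image'][150:270,200:360,::-1],(800,600),interpolation=cv2.INTER_CUBIC))
E
```

```text
[ 0.6213491   3.96675981 -0.30033601] [ 1.39401098 -0.00288867  0.02838825] [0.60910642 0.11806335 0.1721897 ]
```

View pics/m9.png

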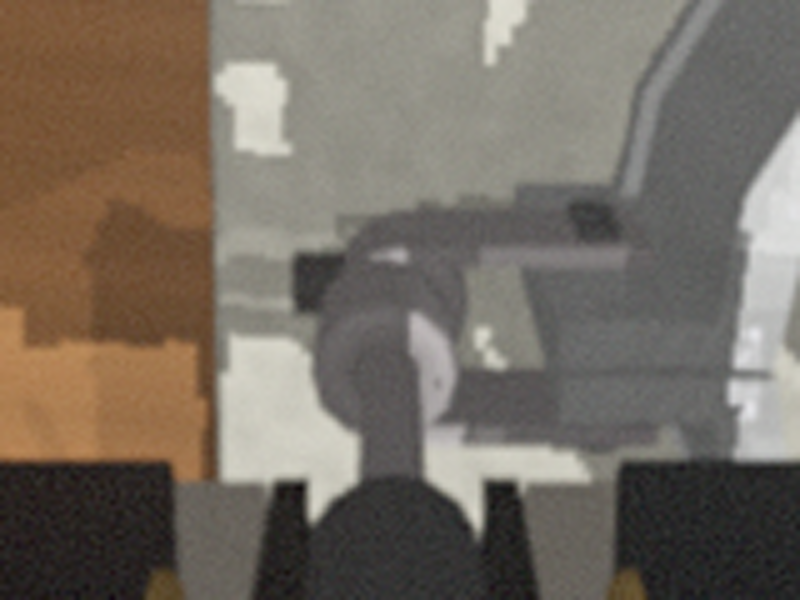

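The picture shows the pin inside the upper knuckle at (387,365). The lower knuckle is about 2 mm towards −y, at about (402,290). I'll lower the pin until it finds the lower mouth.

>>> servo_tool --deltas '[[[0, 0, 0], [0.4, 0, -0.05], 1.5], [[0, 0, 0], [0.9, 0, -0.05], 1.5], [[0, 0, 0], [1.3, 0, -0.05], 1.5], [[0, 0, 0], [1.6, 0, -0.05], 1.5], [[0, 0, 0], [1.7, 0, -0.05], 1.5]]'

```text
clock: 12.4
tool_pos: [0.6089, 0.1185, 0.1546]
orientation: [162.8, 90.0, 77.9]
force: [0.3, 2.4, 0.6]
opening: 0.0167
```

>>> servo_tool --deltas '[[[0, 0, 0], [0.1, 0, 0], 1.5], [[0, 0, 0], [0.2, 0, 0], 1.5], [[0, 0, 0], [0.3, 0, 0], 1.5], [[0, 0, 0], [0.4, 0, 0], 1.5]]'

```text
clock: 12.8
tool_pos: [0.6095, 0.1186, 0.1514]
orientation: [105.3, 89.9, 20.5]
force: [-1.0, 1.8, 7.2]
opening: 0.0167
```

Contact at 7 N on the lower knuckle's top. I'll keep a light press and nudge along the seam towards −y.

>>> servo_tool --deltas '[[[0, 0, 0], [0.04, 0, 0.1], 1.5], [[0, 0, 0], [0.04, 0, 0.2], 1.5], [[0, 0, 0], [0.06, 0, 0.3], 1.5], [[0, 0, 0], [0.06, 0, 0.3], 1.5]]'

```text
clock: 13.2
tool_pos: [0.6102, 0.1166, 0.1512]
orientation: [123.3, 89.8, 38.4]
force: [-1.2, 6.6, 2.8]
opening: 0.0164
```

>>> servo_tool --deltas '[[[0, 0, 0], [0.06, -0.1, 0.1], 1.5], [[0, 0, 0], [0.08, -0.1, 0.2], 1.5], [[0, 0, 0], [0.1, -0.1, 0.2], 1.5], [[0, 0, 0], [0.1, -0.1, 0.2], 1.5]]'

```text
clock: 13.6
tool_pos: [0.6102, 0.1158, 0.1508]
orientation: [126.1, 89.6, 41.2]
force: [-1.5, 6.2, 3.2]
opening: 0.0166
```

>>> servo_tool --deltas '[[[0, 0, 0], [0.1, 0, 0], 1.5], [[0, 0, 0], [0.2, 0, 0], 1.5], [[0, 0, 0], [0.2, 0, 0], 1.5]]'

```text
clock: 13.9
tool_pos: [0.6103, 0.1161, 0.1487]
orientation: [127.8, 89.6, 43.0]
force: [-1.7, 5.9, 0.7]
opening: 0.0162
```

The tip is in the lower mouth: 3 mm lower at 0.7 N. I'll ease the side load and descend.

>>> servo_tool --deltas '[[[0, 0, 0], [0.1, -0.05, -0.05], 1.5], [[0, 0, 0], [0.3, -0.05, -0.05], 1.5], [[0, 0, 0], [0.5, -0.05, -0.05], 1.5], [[0, 0, 0], [0.6, -0.05, -0.05], 1.5]]'

```text
clock: 14.3
tool_pos: [0.6097, 0.1165, 0.1423]
orientation: [128.0, 89.6, 43.1]
force: [-0.5, 2.6, 1.0]
opening: 0.0158
```

```bash
python3 - <<'E'
from h import *
o=ctrl.get_obs();print(o['force'],o['moment'],o['tool_pos']);plan(o['tool_pos'],95)
E
```

```text
[-0.4928585   2.60168422  0.96305001] [ 1.15589106 -0.04388614  0.039124  ] [0.60969219 0.11645967 0.14228383]
turn [ 0.16 -0.24 -0.31] shift [0. 0. 0.] rows 1 jaw now -84.84 j6 66.5
```

>>> servo_tool --deltas '[[[0, -0.1, -0.15], [0.15, 0, -0.03], 1.5], [[0, -0.2, -0.3], [0.3, 0, -0.03], 1.5], [[0, -0.2, -0.3], [0.4, 0, -0.03], 1.5], [[0, -0.2, -0.3], [0.5, 0, -0.03], 1.5], [[0, -0.2, -0.3], [0.6, 0, -0.03], 1.5]]'

```text
clock: 14.8
tool_pos: [0.61, 0.1168, 0.1368]
orientation: [124.9, 89.9, 40.1]
force: [-0.4, 2.0, 6.8]
opening: 0.0162
```

>>> servo_tool --deltas '[[[0, 0, 0], [0.2, 0, 0], 1.5], [[0, 0, 0], [0.4, 0, 0], 1.5], [[0, 0, 0], [0.6, 0, 0], 1.5], [[0, 0, 0], [0.8, 0, 0], 1.5], [[0, 0, 0], [0.9, 0, 0], 1.5]]'

```text
clock: 15.3
tool_pos: [0.6103, 0.1169, 0.1282]
orientation: [112.0, 89.9, 27.2]
force: [0.6, 3.2, 5.9]
opening: 0.0161
```

>>> servo_tool --deltas '[[[0, 0, 0], [0.2, 0, 0], 1.5], [[0, 0, 0], [0.4, 0, 0], 1.5], [[0, 0, 0], [0.6, 0, 0], 1.5], [[0, 0, 0], [0.8, 0, 0], 1.5]]'

```text
clock: 15.7
tool_pos: [0.6105, 0.1169, 0.1207]
orientation: [108.3, 89.9, 23.5]
force: [-0.5, 3.2, 5.1]
opening: 0.0162
```

>>> servo_tool --deltas '[[[0, 0, 0], [0.15, 0, 0], 1.5], [[0, 0, 0], [0.3, 0, 0], 1.5], [[0, 0, 0], [0.45, 0, 0], 1.5], [[0, 0, 0], [0.55, 0, 0], 1.5]]'

```text
clock: 16.1
tool_pos: [0.6105, 0.1169, 0.1155]
orientation: [106.6, 89.8, 21.8]
force: [-1.1, 2.9, 7.0]
opening: 0.0159
```

>>> servo_tool --deltas '[[[0, 0, 0], [0.1, 0, 0], 1.5], [[0, 0, 0], [0.15, 0, 0], 1.5], [[0, 0, 0], [0.2, 0, 0], 1.5]]'

```text
clock: 16.4
tool_pos: [0.6105, 0.117, 0.114]
orientation: [103.9, 89.8, 19.1]
force: [-2.7, 3.2, 9.2]
opening: 0.0168
```

>>> servo_tool --deltas '[[[0, 0, 0], [0.12, 0, 0], 1.5], [[0, 0, 0], [0.18, 0, 0], 1.5], [[0, 0, 0], [0.18, 0, 0], 1.5]]'

```text
clock: 16.7
tool_pos: [0.6107, 0.117, 0.1138]
orientation: [98.3, 89.8, 13.5]
force: [-5.0, 3.2, 13.6]
opening: 0.0161
```

>>> servo_tool --deltas '[[[0, 0, 0], [0.2, 0, 0], 1.5], [[0, 0, 0], [0.24, 0, 0], 1.5], [[0, 0, 0], [0.24, 0, 0], 1.5]]'

```text
clock: 17.0
tool_pos: [0.6107, 0.117, 0.1138]
orientation: [95.3, 89.7, 10.6]
force: [-7.4, 2.6, 19.1]
opening: 0.0162
```

>>> servo_tool --deltas '[[[0, 0, 0], [0, 0, 0], 1.5], [[0, 0, 0], [0, 0, 0], 2.2], [[0, 0, 0], [0, 0, 0], 3], [[0, 0, 0], [0, 0, 0], 3.5], [[0, 0, 0], [0, 0, 0], 4]]'

```text
clock: 17.5
tool_pos: [0.6105, 0.1167, 0.1133]
orientation: [90.1, 89.8, 5.4]
force: [0.0, 0.3, 0.0]
opening: 0.0377
```

>>> servo_tool --deltas '[[[0, 0, 0], [-1.5, 0, 0], 4], [[0, 0, 0], [-4, 0, 0], 4], [[0, 0, 0], [-8, -2, 0], 4], [[0, 0, 0], [-9, -6, 0], 4], [[0, 0, 0], [-9, -7, 0], 4]]'

```text
clock: 18.0
tool_pos: [0.5388, 0.11, 0.2052]
orientation: [103.6, 89.6, 18.9]
force: [0.8, 1.1, 0.6]
opening: 0.0403
```

```bash
python3 - <<'E'
from h import *
o=ctrl.get_obs();print(o['force'],o['tool_pos'])
s=snap('wrist','w10');a=snap('scene','s10')
f=lambda x,w,h:cv2.resize(x[:,:,::-1],(w,h),interpolation=cv2.INTER_CUBIC)
A=a['image'][215:305,200:320]
cv2.imwrite('pics/m10.png',np.hstack([f(s['image'],400,300),f(A,400,300)]))
E
```

```text
[0.81011929 1.11587449 0.6131715 ] [0.53877582 0.11001384 0.20517176]
```

View pics/m10.png

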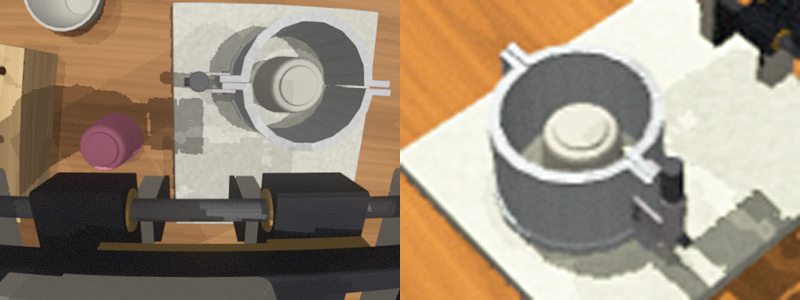

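Head is seated on the upper knuckle at (671,180) and the cup is untouched. The seam at the right-hand flange (385,87) might have opened, so I'll take one enlarged crop.

```bash
python3 - <<'E'
from h import *
s=load('w10');cv2.imwrite('pics/m11.png',cv2.resize(s['image'][85:165,430:555,::-1],(800,512),interpolation=cv2.INTER_CUBIC))
E
```

```text
(no output)
```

View pics/m11.png

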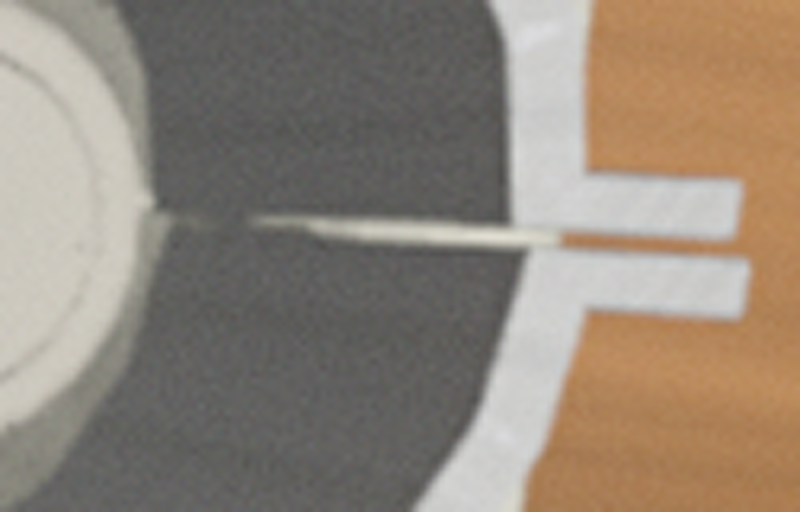

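The far flange gaped by about 3 mm during insertion. I'll press the loose half's back wall with shut fingers to close it.

```bash
python3 - <<'E'
from h import *
plan([.522,-.01,.2],95);plan([.522,-.01,.092],95)
E
```

```text
turn [ 0.31 -0.05 -0.3 ] shift [ 0.34 -2.83 11.8 ] rows 3 jaw now -84.69 j6 63.3
turn [ 0.31 -0.05 -0.3 ] shift [11.14 -2.89 11.81] rows 4 jaw now -84.69 j6 63.3
```

>>> servo_tool --deltas '[[[0.3, 0, -0.3], [0, -1, 4], 2], [[0.3, 0, -0.3], [0, -2, 8], 1], [[0.3, 0, -0.3], [0, -2.8, 11.8], 0], [[0.3, 0, -0.3], [3, -2.8, 11.8], 0], [[0.3, 0, -0.3], [6, -2.8, 11.8], 0]]'

```text
clock: 18.6
tool_pos: [0.5236, -0.0111, 0.1428]
orientation: [125.5, 89.9, 40.4]
force: [0.3, -0.0, -0.2]
opening: 0.0055
```

```bash
python3 - <<'E'
from h import *
plan([.522,-.01,.092],95)
E
```

```text
turn [-0.11 -0.06 -0.09] shift [ 5.08 -0.16 -0.12] rows 2 jaw now -85.11 j6 74.7
```

>>> servo_tool --deltas '[[[0, 0, 0], [2, -0.1, 0], 0], [[0, 0, 0], [4, -0.1, 0], 0], [[0, 0, 0], [5, -0.1, 0], 0], [[0, 0, 0], [5, 0.4, 0], 0], [[0, 0, 0], [5, 0.9, 0], 0]]'

```text
clock: 19.1
tool_pos: [0.5337, -0.0102, 0.0931]
orientation: [113.0, 89.9, 27.9]
force: [-0.8, -0.1, 1.0]
opening: 0.0003
```

>>> servo_tool --deltas '[[[0, 0, 0], [0, 0.15, 0], 0], [[0, 0, 0], [0, 0.3, 0], 0], [[0, 0, 0], [0, 0.45, 0], 0], [[0, 0, 0], [0, 0.6, 0], 0]]'

```text
clock: 19.5
tool_pos: [0.5384, -0.0099, 0.0932]
orientation: [-144.2, 90.0, 130.7]
force: [-7.3, 0.6, 5.5]
opening: 0.0006
```

>>> servo_tool --deltas '[[[0, 0, 0], [0, 0.1, 0], 0], [[0, 0, 0], [0, 0.2, 0], 0], [[0, 0, 0], [0, 0.3, 0], 0]]'

```text
clock: 19.8
tool_pos: [0.5391, -0.0104, 0.0932]
orientation: [-89.0, 89.7, -174.1]
force: [-10.4, -1.6, 9.0]
opening: 0.0004
```

>>> servo_tool --deltas '[[[0, 0, 0], [0, 0.2, 0], 0], [[0, 0, 0], [0, 0.3, 0], 0], [[0, 0, 0], [0, 0.3, 0], 0]]'

```text
clock: 20.1
tool_pos: [0.5394, -0.0108, 0.093]
orientation: [-87.0, 89.5, -172.2]
force: [-11.2, 0.7, 8.3]
opening: 0.0003
```

>>> servo_tool --deltas '[[[0, 0, 0], [0, 0.3, 0], 0], [[0, 0, 0], [0, 0.5, 0], 0], [[0, 0, 0], [0, 0.5, 0], 0]]'

```text
clock: 20.4
tool_pos: [0.5394, -0.0112, 0.0924]
orientation: [-86.5, 89.0, -171.7]
force: [-17.9, 2.2, 14.4]
opening: 0.0005
```

>>> servo_tool --deltas '[[[0, 0, 0], [0, -0.3, 0], 0], [[0, 0, 0], [0, -1, 0], 0], [[0, 0, 0], [-4, -1.5, 0], 0], [[0, 0, 0], [-8, -2, -4], 0], [[0, 0, 0], [-11, -2, -8], 0]]'

```text
clock: 20.9
tool_pos: [0.5153, 0.0619, 0.2007]
orientation: [-87.5, 89.1, -172.8]
force: [1.9, 0.6, -0.5]
opening: 0.0002
```

```bash
python3 - <<'E'
from h import *
o=ctrl.get_obs();print(o['force'],o['tool_pos'])
s=snap('wrist','w12');P=[.6254,-.0825,.108];u=pix(s,P)[0].astype(int);v=pix(s,[.6087,.118,.126])[0].astype(int);print(u,v)
f=lambda c:cv2.resize(s['image'][max(c[1]-38,0):max(c[1]-38,0)+76,max(c[0]-50,0):max(c[0]-50,0)+100,::-1],(400,304),interpolation=cv2.INTER_CUBIC)
c=[f(u),f(v)];print([x.shape for x in c]);cv2.imwrite('pics/m12.png',np.hstack(c))
E
```

```text
[ 1.88124891  0.56158046 -0.48500349] [0.51533757 0.06190455 0.20066594]
[495  76] [201  70]
[(304, 400, 3), (304, 400, 3)]
```

View pics/m12.png

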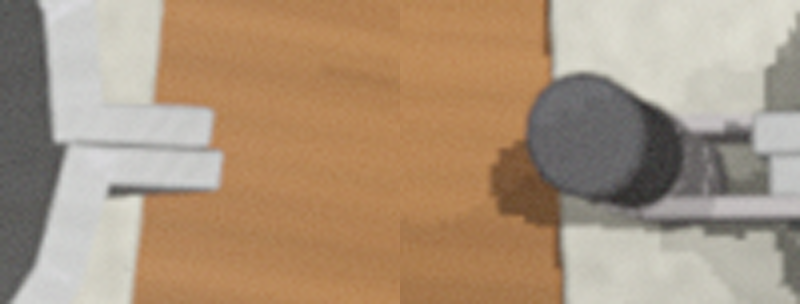

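```bash
python3 -c "
from h import *
print(ctrl.close_job(),ctrl.get_obs()['clock'])"
```

```text
the job is handed in; nothing more can be done
the job is handed in; nothing more can be done
```

The casing is closed and the hinge pin is in through both knuckles, head down on the upper one. I handed the job in after about 21 s on the robot clock, with the gripper clear of everything.

- **Closing:** I pinched the loose half by its back wall, squared it up and slid it along the board until the flanges met.
- **Pin:** it entered the upper bore freely. I felt the lower knuckle's top at about 7 N and nudged the loose half roughly 2 mm towards −y. The pin then went down at 5–9 N.
- **Seating:** the pin stopped moving as I raised the push to 19 N. It had gone 38 mm from touching the lower mouth, exactly what a fully seated head needs.
- **Seam reopened:** the first look after letting go showed the flange away from the hinge open by about 3 mm. I pressed the back wall with shut fingers, up to 18 N along the push and about 23 N in all. The last picture shows the flanges touching.
- **Last checks:** in that picture the flange ends are offset by about 2 mm along the seam, because the knuckles needed it to line up. I did not check the head height again after the final press. The cup looked untouched in the last view that showed it, taken before that press.
- **Pictures:** I viewed 14 pictures against the budget of 10, most of the extra ones to check the pin in the bore and the reopened seam.

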